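# Three treats for the patient

### The job

In the vet's consulting room, stand the small blue-handled steel bowl on the counter under the spout of the treat dispenser, centred. Then turn the orange paddle knob clockwise (seen from above) by exactly three clicks so that just three treats drop into the bowl. Leave the knob resting in its third click and the bowl standing under the spout with the treats in it, and do not disturb the bottle, jar and canister.

Things in the scene. Friction and masses are not known exactly. Their poses are not given: they have to be found in the camera images.
- dispenser: Fixed treat dispenser: white pedestal (local x 16 to 116 mm, y -45 to 45) carrying a clear round drum, radius 92 mm, 98 to 144 mm above the counter, with a paddle knob on top (to 187 mm). The drum overhangs to local -x; under it is open room for the bowl. Origin on the counter under the drum's vertical axis; +x from spout to pedestal, z up; spout axis at local x = -54 mm.
- spout (a point): Centre of the lower mouth of the green square spout (34 mm square inside, 42 mm outside), 66 mm above the counter; treats fall straight down from here. Same axes as the dispenser; the mouth is open downward.
- knob (a joint): Paddle knob's turn, rad, clockwise from above positive. Spring clicks every 0.785 rad (45 deg): 0, 0.785, 1.571, 2.356...; starts within 0.06 of 0; a stop at -0.3. Turning needs up to about 0.35 N m, most midway between clicks, after which it snaps on to the next; let go within 0.3 rad of a click it settles there to about 0.06. Each clockwise click drops one treat.
- knob_grip (a point): Point on the knob's axis at gripping height, 172 mm above the counter. The knob is an orange upright paddle 72 mm long, 14 mm thick, 153 to 187 mm above the counter, over the clear cover. Frame turns with the knob: x along the paddle's length, y its thickness; a white dot marks the -x end, which is over the spout when the joint reads 0.
- bowl: Loose round steel bowl, 84 mm across the rim, 66 mm across the foot, 44 mm high, 3 mm wall, inner floor 5 mm up, 120 to 195 g, with a straight handle. Origin at the centre of its underside, z up. The handle points along its -x.
- bowl_handle (a point): Point to grip on the bowl's blue handle, 112 mm from the bowl's axis along the bowl's -x, 34 mm above the counter when the bowl stands. The handle is a level bar 14 mm wide (y) by 14 mm high (27 to 41 mm up), ending 141 mm from the bowl's axis. Same axes as the bowl.
- bottle: Bystander: white plastic bottle, radius 28 mm, 150 mm high; origin at the centre of its underside.
- jar: Bystander: glass jar with a steel lid, radius 37 mm, 110 mm high; origin at the centre of its underside.
- canister: Bystander: steel canister with a knobbed lid, radius 40 mm, 125 mm high; origin at the centre of its underside.
- treat1: Round brown baked treat, a ball 26 mm across, 11 g, origin at its centre; it starts in the drum's pocket 1 click ahead of the spout, so it is number 1 to fall (one of the three wanted).
- treat2: Round brown baked treat, a ball 26 mm across, 11 g, origin at its centre; it starts in the drum's pocket 2 clicks ahead of the spout, so it is number 2 to fall (one of the three wanted).
- treat3: Round brown baked treat, a ball 26 mm across, 11 g, origin at its centre; it starts in the drum's pocket 3 clicks ahead of the spout, so it is number 3 to fall (one of the three wanted).
- treat4: Round brown baked treat, a ball 26 mm across, 11 g, origin at its centre; it starts in the drum's pocket 4 clicks ahead of the spout, so it is number 4 to fall (must stay in the drum).
- treat5: Round brown baked treat, a ball 26 mm across, 11 g, origin at its centre; it starts in the drum's pocket 5 clicks ahead of the spout, so it is number 5 to fall (must stay in the drum).
- treat6: Round brown baked treat, a ball 26 mm across, 11 g, origin at its centre; it starts in the drum's pocket 6 clicks ahead of the spout, so it is number 6 to fall (must stay in the drum).
- treat7: Round brown baked treat, a ball 26 mm across, 11 g, origin at its centre; it starts in the drum's pocket 7 clicks ahead of the spout, so it is number 7 to fall (must stay in the drum).
Not all that is in view belongs to the job. Leave any pink, red or yellow look-alike of the bowl alone.

How it is judged:
By the outcome, as a careful person would: the job done as asked, in the order asked, and still so for the second after the job is handed in, with the robot touching nothing.
It also fails if it takes over 67 s, if anything falls off the work surface, if the arm or the gripper's body presses on something with over 40 N, if the wrist force passes 120 N, or if a joint passes its speed limit or range.

### The arm

A 6-joint arm with a two-finger parallel gripper is mounted at the origin on the work surface. World frame = base frame: x ahead of the robot, y to its left, z up, the work surface at z = 0. Lengths are in mm, angles in degrees, forces in N, time in s.
With the tool pointing down it reaches from about 300 to 850 mm from the base axis. Payload 4.2 kg.
Tool frame: the origin (TCP) lies midway between the tips of the shut fingers; the grasp point (between the pads) lies 19 mm behind it; x points along the fingers, z is the direction in which the jaws open and shut, and the axes are right-handed (so a half turn about x gives the same grasp; the last joint's range is limited). The gripper opens to 91 mm and grips with 3 to 60 N. Pads are 32 mm wide; open, the fingers measure 118 mm over their backs; the gripper's body (76 mm by 178 mm) begins 60 mm behind the grasp point.
Start: joints at [-77.12, 18.312, 89.639, -0, 72.044, -1.146], TCP at [139.361, -557.873, 213.976] pointing down, gripper open.
Joint ranges: [-177.97, 177.97], [-48.28, 115.42], [12.27, 149.76], [-77.06, 257.06], [2.81, 150.46], [-146.56, 146.56]. Speed limits (degrees/s): [147.25, 147.25, 180, 180, 180, 180].

### API

Orientations are given as [roll, pitch, yaw] about the fixed x, y, z axes, in that order (R = Rz(yaw) Ry(pitch) Rx(roll)).
In Python, from workcell import env gives the robot as it stands.
- The arm moves only by the tool send_rows, never from a script. Its argument "commands" is a list that holds one entry, the list of rows, each a list of 6 numbers: the shift along the tool's x, y, z normalised to -1 to 1, where 1 is 0.1 m, then the turn, a rotation vector about the tool's x, y, z normalised to -1 to 1, where 1 is 2 pi rad. In form: [[[x, y, z, wx, wy, wz], ...]]. A call has 1 to 20 rows; each row is the pose to reach, as a shift and turn from the pose commanded when the call began, along the tool's axes at that moment, turning the shorter way round; what a row does not reach only later rows make up. A row lasts 1/8 s, in which the tool goes at most 62.5 mm and 10.7 degrees, less where a joint would pass 70% of its speed; a pose out of reach is approached as far as the arm can. A call with a number of a shift or a turn outside -1 to 1 is refused whole. A call with a gripper value outside its range is refused whole. "jaw" is the closure, from -1 (fully open) to 1 (shut), so that 0 is half open, set as the call begins (left out, the last holds). The fingers move at their own pace and stop on an object; "force" is the grip in N (left out, the last holds). Time passes only in rows, so rows that repeat a pose let the fingers close. It gives the time, the measured TCP pose, the force and the opening at its end, in the units of the state.
- env.state(): the state, without advancing time (a new reading comes with each control period).
- env.grab_frame(name): name is "side" or "top" or "wrist"; returns (picture, depth): 384x512x3 uint8, red, green, blue; 384x512 float32, mm along the optical axis (not along the pixel's ray), 0 where there is no reading.
- env.get_calibration(name): a dict with "mtx" (3x3 intrinsics, pixels), "camera_from_world" (4x4, takes a point from world to camera coordinates). Camera axes: x right, y up, looking along -z (the intrinsics and any distortion apply to the point x, -y, -z); pixel columns grow to the right and rows downward; lengths in mm; the calibration is good to about 2 mm. A picture is of the moment at which its call begins: read the wrist's pose just before it. get_calibration takes no time and is no camera call; for the wrist camera it gives the pose at the moment of the call.
- env.job_done(): hands the job in, once; it reports no verdict.
The state is a dict: "time_s": time; "qpos": joint angles; "qvel": joint speeds; "effort": joint torques, N m; "ee_pos": TCP position; "ee_rot": TCP orientation; "force": force on the tool from outside, world axes, zero at the start; "torque": the same for the moment, N m; "gripper_width": finger opening in mm.
Only numpy, scipy, OpenCV 4.12 (cv2) and the standard library are available. Lean on these libraries where they do the work, as an engineer would, in place of code of your own. Each camera call takes 0.05 s, during which the arm holds its last target.

## Working session

There is one attempt and no reset: what is moved stays moved. The work goes in short steps, Python scripts to look and compute and a tool call to move; the robot and the scene stay as the last step left them, time stands still between calls to the robot, and variables do not carry over. Pictures are saved under pics/ and viewed, and the job is handed in when it is done.

Besides the shell and the picture viewer there is one more tool, called after ">>>" as a command line: name --argument value ..., lists and objects as JSON in quotes. send_rows: Moves the arm, as the interface text tells. Its arguments: {"type":"object","properties":{"commands":{"type":"array","items":{"type":"array","items":{"type":"array","items":{"type":"number","minimum":-1,"maximum":1}}}},"jaw":{"type":"number"},"force":{"type":"number"}},"required":["commands"]}

```bash
ls; mkdir -p pics
python3 - <<'E'
from workcell import env
import cv2,numpy as np
print(env.state())
for n in ("side","top","wrist"):
    c=env.get_calibration(n)
    p,d=env.grab_frame(n)
    np.savez(f"pics/{n}0.npz",p=p,d=d,m=c["mtx"],T=c["camera_from_world"])
    cv2.imwrite(f"pics/{n}0.png",p[:,:,::-1]); print(n,c)
E
```

```text
pics
{'time_s': 0.0, 'qpos': array([-7.71204167e+01,  1.83510070e+01,  8.97070414e+01, -1.35870592e-03,
        7.20441148e+01, -1.14915335e+00]), 'qvel': array([-0.07647422, -0.00076811,  0.05464303, -0.06307598, -0.11900579,
       -0.0058858 ]), 'effort': array([-4.73939019e-05, -4.12464237e+01, -2.31975389e+01,  7.29007297e-02,
        4.58333921e-02, -1.52636926e-04]), 'ee_pos': array([ 139.23208874, -557.35818733,  213.12234071]), 'ee_rot': array([179.57527249,  89.89782866, 103.60442921]), 'force': array([-0.31102442, -0.61755969,  0.47081355]), 'torque': array([-0.03077829,  0.00453371,  0.02767828]), 'gripper_width': 91.41817478205307}
side {'mtx': array([[385.04089566,   0.        , 256.01695   ],
       [  0.        , 385.04089566, 190.50384271],
       [  0.        ,   0.        ,   1.        ]]), 'camera_from_world': array([[ 9.90462906e-01, -1.37755976e-01, -2.55407163e-03,
        -5.07671345e+02],
       [ 9.42679768e-02,  6.64032785e-01,  7.41737156e-01,
        -1.27167993e+02],
       [-1.00482738e-01, -7.34903906e-01,  6.70685819e-01,
        -1.62044232e+03],
   
[... 445 characters left out ...]
    [-6.46282001e-02, -2.26115615e-03,  9.97906851e-01,
        -1.92140435e+03],
       [ 0.00000000e+00,  0.00000000e+00,  0.00000000e+00,
         1.00000000e+00]])}
wrist {'mtx': array([[268.42933882,   0.        , 256.48461417],
       [  0.        , 268.42933882, 188.90217097],
       [  0.        ,   0.        ,   1.        ]]), 'camera_from_world': array([[ 2.42283634e-01, -9.70203732e-01, -1.83258811e-03,
        -5.73540094e+02],
       [ 9.26984548e-01,  2.32047413e-01, -2.94709425e-01,
         3.36246522e+01],
       [ 2.86353431e-01,  6.97044896e-02,  9.55585159e-01,
        -3.93685502e+02],
       [ 0.00000000e+00,  0.00000000e+00,  0.00000000e+00,
         1.00000000e+00]])}
```

View pics/side0.png

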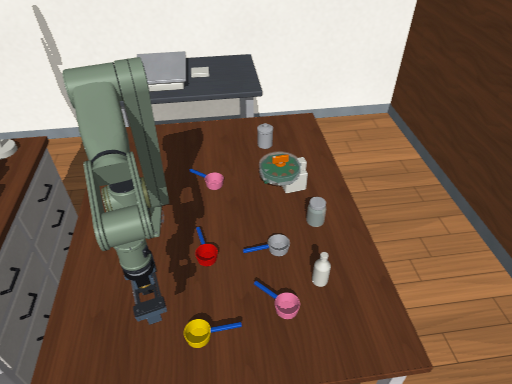

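View pics/top0.png

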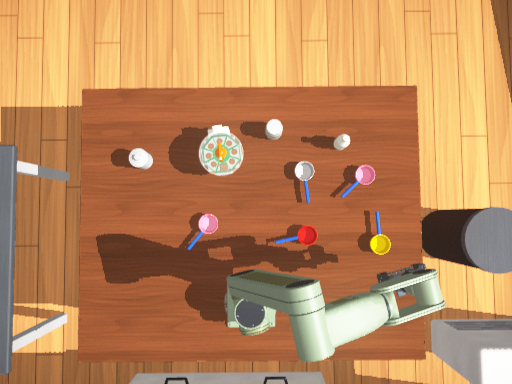

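View pics/wrist0.png

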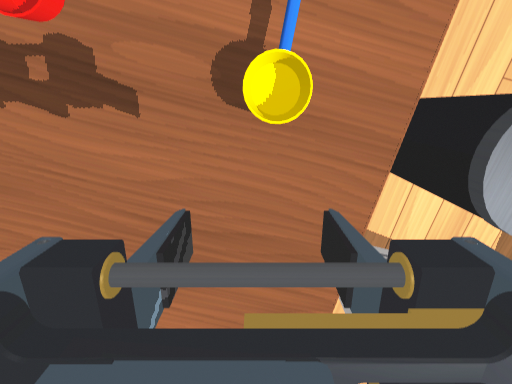

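The steel bowl is at top (305,171) with its handle end at (309,202). The dispenser drum is at top (221,152) with its pedestal towards the top of the image. Next I'll zoom in and measure.

```bash
cat > h.py <<'E'
import numpy as np,cv2
def load(n,k=0):
    z=np.load(f"pics/{n}{k}.npz"); return z["p"],z["d"],z["m"],z["T"]
def ray(m,T,u,v):
    d=np.array([(u-m[0,2])/m[0,0],-(v-m[1,2])/m[1,1],-1.])
    R=T[:3,:3];return -R.T@T[:3,3],R.T@d
def onplane(m,T,u,v,z):
    c,d=ray(m,T,u,v);return c+d*(z-c[2])/d[2]
def proj(m,T,P):
    q=T[:3,:3]@np.asarray(P,float)+T[:3,3];return np.array([m[0,2]+m[0,0]*q[0]/-q[2],m[1,2]+m[1,1]*-q[1]/-q[2]])
def unproj(m,T,d):  # world pts for all px
    v,u=np.mgrid[:d.shape[0],:d.shape[1]]
    q=np.stack([(u-m[0,2])/m[0,0]*d,-(v-m[1,2])/m[1,1]*d,-d],-1)
    return (q-T[:3,3])@T[:3,:3]
E
python3 - <<'E'
from h import *
p,d,m,T=load("top"); W=unproj(m,T,d)
cv2.imwrite("pics/topz.png",cv2.resize(p[115:215,120:390,::-1],None,fx=2.9,fy=2.9,interpolation=cv2.INTER_CUBIC))
p2,d2,m2,T2=load("side")
cv2.imwrite("pics/sidez.png",cv2.resize(p2[110:320,180:380,::-1],None,fx=2.8,fy=2.8,interpolation=cv2.INTER_CUBIC))
hsv=cv2.cvtColor(p,cv2.COLOR_RGB2HSV)
def blob(hsv,lo,hi,box):
    mk=cv2.inRange(hsv,lo,hi); k=np.zeros_like(mk); x0,y0,x1,y1=box; k[y0:y1,x0:x1]=mk[y0:y1,x0:x1]; return k
# table flatness check
print("table",W[260,180],W[110,100])
mk=blob(hsv,(100,150,80),(130,255,255),(290,165,330,215))
ys,xs=np.nonzero(mk); print("handle px",xs.mean(),ys.mean(),ys.min(),ys.max(),len(xs))
for y in range(ys.min(),ys.max()+1): 
    s=xs[ys==y]; 
    if len(s): print(y,s.mean(),onplane(m,T,s.mean(),y,41).round(1),W[y,int(s.mean())].round(1))
mk=blob(hsv,(5,150,120),(20,255,255),(200,130,245,175))
ys,xs=np.nonzero(mk); print("knob",xs.mean(),ys.mean(),len(xs),onplane(m,T,xs.mean(),ys.mean(),187)); print(cv2.minAreaRect(np.c_[xs,ys].astype(np.float32)))
# high points near
for nm,box,z0,z1 in (("bowlrim",(290,155,322,190),38,50),("jar..1",(262,115,287,142),60,200),("2",(330,130,355,155),60,200),("3",(125,145,155,172),60,200),("drum",(195,120,248,180),130,160)):
    x0,y0,x1,y1=box; w=W[y0:y1,x0:x1].reshape(-1,3); s=(w[:,2]>z0)&(w[:,2]<z1); w=w[s]
    print(nm,len(w),w.min(0).round(1),w.max(0).round(1))
E
```

```text
table [182.11459533 306.99828789  -6.96479537] [849.89646093 664.91041493  -2.209442  ]
handle px 306.5409836065574 191.24590163934425 181 202 61
181 305.0 [ 520.1 -240.4   41. ] [ 520.5 -241.    36. ]
182 305.0 [ 515.8 -240.4   41. ] [ 515.3 -239.7   47.5]
183 305.5 [ 511.5 -242.5   41. ] [ 512.  -241.1   33.7]
184 306.0 [ 507.1 -244.5   41. ] [ 507.1 -244.6   40.6]
185 306.0 [ 502.8 -244.5   41. ] [ 503.  -244.9   37.2]
186 306.0 [ 498.5 -244.4   41. ] [ 498.8 -245.    35.4]
187 306.0 [ 494.1 -244.3   41. ] [ 494.3 -244.6   38.8]
188 306.0 [ 489.8 -244.3   41. ] [ 489.3 -243.3   49.9]
189 306.0 [ 485.5 -244.2   41. ] [ 485.  -243.3   49.4]
190 306.0 [ 481.2 -244.1   41. ] [ 481.6 -245.    32.9]
191 306.5 [ 476.9 -246.2   41. ] [ 476.5 -243.2   48.6]
192 307.0 [ 472.5 -248.3   41. ] [ 472.6 -248.6   38.5]
193 307.0 [ 468.2 -248.2   41. ] [ 468.2 -248.3   40.3]
194 307.0 [ 463.9 -248.1   41. ] [ 463.7 -247.6   45.6]
195 307.0 [ 459.6 -248.1   41. ] [ 459.5 -247.8   43.4]
196 307.0 [ 455.3 -248.    41. ] [ 455.6 -248.7   34.4]
197 307.0 [ 451.  -247.9   41. ] [ 451.  -248.    40.7]
198 307.5 [ 446.6 -250.    41. ] [ 446.6 -247.8   41.9]
199 307.5 [ 442.3 -249.9   41. ] [ 442.5 -248.3   36.1]
200 308.0 [ 438. -252.   41.] [ 437.8 -251.2   48. ]
201 308.0 [ 433.7 -251.9   41. ] [ 433.7 -251.8   42.5]
202 307.5 [ 429.4 -249.7   41. ] [ 429.6 -248.3   34.2]
knob 233.90102389078498 151.9863481228669 293 [628.30994488  58.01674779 187.        ]
((223.0, 152.0), (44.0, 42.0), 90.0)
bowlrim 56 [ 485.  -275.6   38.1] [ 603.  -197.5   49.9]
jar..1 243 [ 707.1 -142.5   62.4] [774.4 -73.6 122.6]
2 154 [ 658.5 -424.9   60.5] [ 710.7 -371.4  157.6]
3 316 [580.5 425.3  61.4] [657.2 504.  132.4]
drum 1537 [539.3  26.9 130.2] [747.6 204.7 159.4]
```

View pics/topz.png

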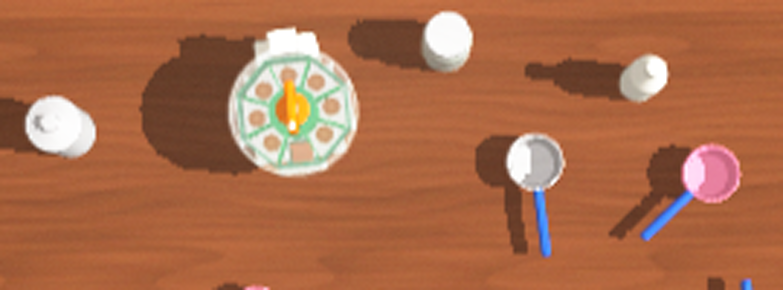

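View pics/sidez.png

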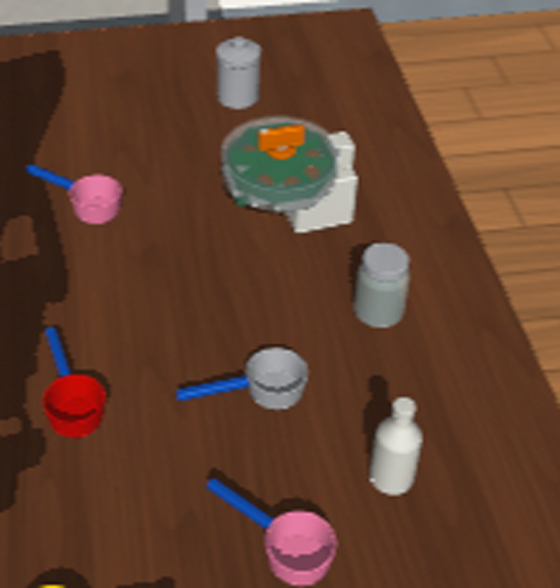

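Run:
```python
from h import *
from scipy.spatial.transform import Rotation as Ro
R=Ro.from_euler('xyz',[179.57527249,89.89782866,103.60442921],degrees=True).as_matrix()
print("tool axes cols\n",R.round(3))
p,d,m,T=load("wrist"); c=-T[:3,:3].T@T[:3,3]; print("cam in tool",R.T@(c-np.array([139.2,-557.4,213.1])))
p,d,m,T=load("top")
for nm,u,v,z in (("axis drum",294,112,144),("dot",292,125,187),("paddlefar",290,83,187),("ped",289,38,150),("bowl rim c",535.5,162,44),("jar",447,27,110),("canister",54,118,125)):
    print(nm,onplane(m,T,120+(u+.5)/2.9-.5,115+(v+.5)/2.9-.5,z).round(1))
```

```text
tool axes cols
 [[-0.     0.97   0.242]
 [ 0.002  0.242 -0.97 ]
 [-1.     0.    -0.002]]
cam in tool [-171.95661548   83.89059718   -0.56694826]
axis drum [629.6 113.  144. ]
dot [605.5 112.3 187. ]
paddlefar [664.  114.9 187. ]
ped [734.2 119.2 150. ]
bowl rim c [ 565.2 -237.9   44. ]
jar [ 756.  -106.1  110. ]
canister [626.9 457.8 125. ]
```

The wrist camera sits on the tool's +y side. I'll move so it can see the bowl close up.

>>> send_rows --commands '[[[-0.02,0.4,-0.24,0,0,0],[-0.04,0.79,-0.47,0,0,0]]]'

```text
time_s: 0.4
ee_pos: [205.0, -492.3, 217.5]
ee_rot: [171.0, 89.9, 94.9]
force: [0.3, 0.7, 0.9]
gripper_width: 91.3
```

>>> send_rows --commands '[[[-0.02,0.4,-0.24,0,0,0],[-0.04,0.79,-0.47,0,0,0]]]'

```text
time_s: 0.65
ee_pos: [270.7, -427.1, 221.8]
ee_rot: [178.8, 90.0, 102.9]
force: [0.6, 0.6, -0.4]
gripper_width: 91.3
```

>>> send_rows --commands '[[[-0.02,0.4,-0.24,0,0,0],[-0.04,0.79,-0.47,0,0,0]]]'

```text
time_s: 0.9
ee_pos: [335.9, -362.3, 225.8]
ee_rot: [-158.9, 90.0, 125.1]
force: [0.1, 0.3, 0.4]
gripper_width: 91.2
```

>>> send_rows --commands '[[[-0.02,0.4,-0.24,0,0,0],[-0.04,0.79,-0.47,0,0,0],[-0.04,0.79,-0.47,0,0,0],[-0.04,0.79,-0.47,0,0,0]]]'

```text
time_s: 1.4
ee_pos: [400.0, -299.0, 229.7]
ee_rot: [-99.8, 89.9, -175.7]
force: [-0.4, -1.0, 0.2]
gripper_width: 91.0
```

```bash
cat > snap.py <<'E'
import sys
from workcell import env
import cv2,numpy as np
def snap(n,k):
    c=env.get_calibration(n); p,d=env.grab_frame(n)
    np.savez(f"pics/{n}{k}.npz",p=p,d=d,m=c["mtx"],T=c["camera_from_world"])
    cv2.imwrite(f"pics/{n}{k}.png",p[:,:,::-1])
for a in sys.argv[2:]: snap(a,sys.argv[1])
s=env.state(); print({k:np.round(s[k],2) for k in("time_s","qpos","ee_pos","ee_rot","force","gripper_width")})
E
python3 snap.py 1 wrist
```

```text
{'time_s': np.float64(1.45), 'qpos': array([-3.812e+01,  1.090e+01,  9.758e+01, -3.000e-02,  7.156e+01,
        3.789e+01]), 'ee_pos': array([ 399.7 , -299.29,  229.69]), 'ee_rot': array([-103.18,   89.95, -179.19]), 'force': array([ 0.2 ,  0.19, -0.17]), 'gripper_width': np.float64(91.47)}
```

View pics/wrist1.png

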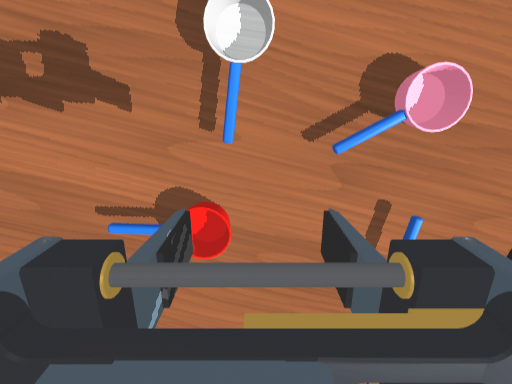

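The steel bowl's rim is centred near (239,23), and its handle runs from (235,64) to (228,142).

Run:
```python
from h import *
p,d,m,T=load("wrist",1)
hsv=cv2.cvtColor(p,cv2.COLOR_RGB2HSV)
mk=cv2.inRange(hsv,(100,120,60),(130,255,255)); k=np.zeros_like(mk); k[50:160,205:260]=mk[50:160,205:260]
ys,xs=np.nonzero(k); P=np.array([onplane(m,T,x,y,41) for x,y in zip(xs,ys)])[:,:2]
c,e,ang=cv2.minAreaRect(P.astype(np.float32)); print(c,e,ang); print(cv2.boxPoints((c,e,ang)))
# rim: bright low-saturation pixels
g=cv2.inRange(hsv,(0,0,90),(179,60,255)); k=np.zeros_like(g); k[0:70,195:285]=g[0:70,195:285]
cs,_=cv2.findContours(k,cv2.RETR_EXTERNAL,cv2.CHAIN_APPROX_NONE); ct=max(cs,key=cv2.contourArea)[:,0]
ct=ct[(ct[:,1]>2)]
Q=np.array([onplane(m,T,x,y,44) for x,y in ct])[:,:2]
A=np.c_[2*Q,np.ones(len(Q))]
for _ in range(4):
    s=np.linalg.lstsq(A,(Q**2).sum(1),rcond=None)[0]; r=np.sqrt(s[2]+s[0]**2+s[1]**2); res=np.hypot(*(Q-s[:2]).T)-r
    kk=abs(res)<3; Q=Q[kk];A=A[kk]
print("rim",s[:2],r,len(Q),res.std())
vx,vy,_,_=cv2.fitLine(P.astype(np.float32),cv2.DIST_L2,0,.01,.01).ravel(); print(np.degrees(np.arctan2(vy,vx)), P.mean(0))
```

```text
(475.6396484375, -245.93951416015625) (98.33409881591797, 14.072311401367188) 6.479473114013672
[[ 425.99265 -244.49667]
 [ 427.58066 -258.4791 ]
 [ 525.2866  -247.38235]
 [ 523.6986  -233.39993]]
rim [ 565.54180625 -235.2429455 ] 41.31907065477134 147 0.3634612796450513
6.377287 [ 477.94169418 -245.63904055]
```

>>> send_rows --commands '[[[-0.06,0.28,-0.45,0,0,0],[-0.12,0.56,-0.89,0,0,0]]]'

```text
time_s: 1.7
ee_pos: [432.6, -199.3, 241.9]
ee_rot: [-104.7, 90.0, 179.1]
force: [0.8, 0.2, -0.2]
gripper_width: 91.4
```

>>> send_rows --commands '[[[-0.06,0.28,-0.45,0,0,0],[-0.12,0.56,-0.89,0,0,0]]]'

```text
time_s: 1.95
ee_pos: [465.8, -98.8, 254.2]
ee_rot: [7.2, 90.0, -69.0]
force: [1.0, 0.0, 0.1]
gripper_width: 91.3
```

>>> send_rows --commands '[[[-0.06,0.28,-0.45,0,0,0],[-0.12,0.56,-0.89,0,0,0]]]'

```text
time_s: 2.2
ee_pos: [498.8, 1.1, 266.2]
ee_rot: [9.8, 90.0, -66.3]
force: [0.0, -0.5, 0.1]
gripper_width: 91.3
```

>>> send_rows --commands '[[[-0.06,0.28,-0.45,0,0,0],[-0.12,0.56,-0.89,0,0,0],[-0.12,0.56,-0.89,0,0,0],[-0.12,0.56,-0.89,0,0,0]]]'

```text
time_s: 2.7
ee_pos: [531.1, 99.4, 277.5]
ee_rot: [-59.4, 89.9, -135.5]
force: [-0.3, 0.7, 0.3]
gripper_width: 91.3
```

```bash
python3 snap.py 2 wrist
```

```text
{'time_s': np.float64(2.75), 'qpos': array([ 9.370e+00,  1.324e+01,  8.758e+01, -4.000e-02,  7.924e+01,
        8.547e+01]), 'ee_pos': array([531.  ,  99.06, 277.61]), 'ee_rot': array([ -60.88,   89.92, -136.96]), 'force': array([ 0.21,  0.75, -0.54]), 'gripper_width': np.float64(91.19)}
```

View pics/wrist2.png

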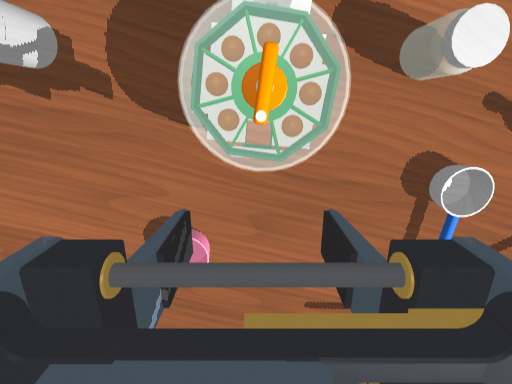

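The paddle runs (270,45)→(261,118), with the white dot at (261,116) towards the spout. The drum outline is centred near (264,84).

Run:
```python
from h import *
p,d,m,T=load("wrist",2)
cv2.imwrite("pics/w2z.png",cv2.resize(p[0:190,165:365,::-1],None,fx=3.1,fy=3.1,interpolation=cv2.INTER_CUBIC))
hsv=cv2.cvtColor(p,cv2.COLOR_RGB2HSV)
print(hsv[95,266],hsv[85,280],hsv[60,268],hsv[85,250],hsv[95,258],hsv[50,268])
from workcell import env
```

```text
[ 21 255 255] [ 20 255 254] [ 19 255 253] [ 15 229 193] [ 16 255 206] [ 18 255 252]
```

View pics/w2z.png

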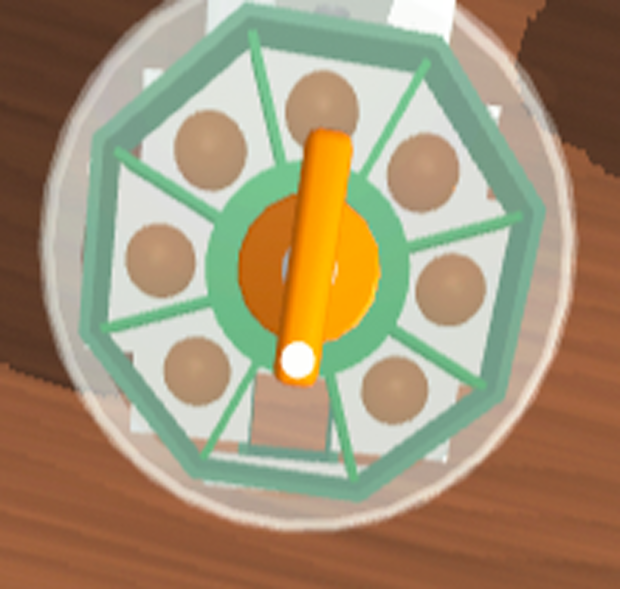

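Run:
```python
from h import *
p,d,m,T=load("wrist",2)
Z=lambda u,v,z: onplane(m,T,165+(u+.5)/3.1-.5,(v+.5)/3.1-.5,z)[:2]
a=Z(329,131,187);b=Z(297,384,187);print("paddle",a,b,(a+b)/2,np.hypot(*(a-b)),np.degrees(np.arctan2(*(a-b)[::-1])), "dot",Z(297,360,187))
c=Z(308,264,144);print("drum",c,[np.hypot(*(Z(*q,144)-c)) for q in((42,240),(575,264),(308,530))])
print("hub top",Z(309,268,153))
print("spout opening (z~90?)",[Z(290,415,z) for z in(66,90,98)])
# ring pts: clear-cover outline via orange mask
hsv=cv2.cvtColor(p,cv2.COLOR_RGB2HSV)
mk=cv2.inRange(hsv,(8,200,150),(28,255,255)); mk[:40]=0;mk[130:]=0
cs,_=cv2.findContours(mk,cv2.RETR_EXTERNAL,cv2.CHAIN_APPROX_NONE);ct=max(cs,key=cv2.contourArea)[:,0]
P=np.array([onplane(m,T,x,y,187)[:2] for x,y in ct])
print("far/near extents",P[P[:,0].argmax()],P[P[:,0].argmin()])
# ped in top cam
```

```text
paddle [667.28312652 120.90246016] [597.75912308 112.61323289] [632.5211248  116.75784652] 70.01641481213522 6.799180749590112 dot [604.65014865 114.35774456]
drum [635.07304068 117.5156948 ] [np.float64(90.84508393979027), np.float64(91.55643399302781), np.float64(93.50664260548893)]
hub top [633.28211262 116.96508093]
spout opening (z~90?) [array([576.92545631, 108.77244733]), array([579.15448127, 109.49658386]), array([579.89748958, 109.7379627 ])]
far/near extents [667.56496312 116.25943324] [597.44178908 115.93292329]
```

Measured results:
- **Bowl:** at about (565.5, −235.3), yaw 6.4°.
- **Dispenser:** axis at about (633, 117), yaw about 7°.
- **Spout:** at about (579, 110).

I'll turn the tool half round so the camera is on the base side, then go over the handle.

>>> send_rows --commands '[[[0.08,-0.1,0.2,-0.03,0,0],[0.16,-0.2,0.4,-0.06,0,0],[0.24,-0.3,0.6,-0.09,0,0],[0.32,-0.4,0.8,-0.12,0,0],[0.32,-0.4,0.8,-0.12,0,0]]]'

```text
time_s: 3.38
ee_pos: [510.8, 11.0, 245.5]
ee_rot: [-132.5, 89.9, -165.7]
force: [-0.3, -0.3, -0.9]
gripper_width: 91.0
```

>>> send_rows --commands '[[[0.08,-0.21,0.08,-0.03,0,0],[0.16,-0.42,0.16,-0.06,0,0],[0.24,-0.63,0.23,-0.09,0,0],[0.32,-0.837,0.31,-0.12,0,0],[0.32,-0.837,0.31,-0.12,0,0]]]'

```text
time_s: 4.0
ee_pos: [492.3, -74.6, 213.8]
ee_rot: [138.0, 90.0, 148.0]
force: [0.7, 0.1, -0.5]
gripper_width: 91.5
```

>>> send_rows --commands '[[[0.08,-0.2,-0.09,-0.03,0,0],[0.16,-0.41,-0.17,-0.06,0,0],[0.24,-0.62,-0.26,-0.09,0,0],[0.32,-0.824,-0.345,-0.12,0,0],[0.32,-0.824,-0.345,-0.12,0,0]]]'

```text
time_s: 4.62
ee_pos: [473.8, -161.2, 182.0]
ee_rot: [35.1, 90.0, 88.3]
force: [-0.2, 0.6, -0.9]
gripper_width: 91.6
```

>>> send_rows --commands '[[[0.08,-0.09,-0.2,-0.03,0,0],[0.16,-0.18,-0.41,-0.06,0,0],[0.24,-0.27,-0.61,-0.09,0,0],[0.32,-0.366,-0.814,-0.119,0,0],[0.32,-0.366,-0.814,-0.119,0,0],[0.32,-0.366,-0.814,-0.119,0,0],[0.32,-0.366,-0.814,-0.119,0,0]]]'

```text
time_s: 5.5
ee_pos: [455.5, -247.3, 150.5]
ee_rot: [-105.4, 89.9, -9.0]
force: [0.3, -0.1, -0.2]
gripper_width: 90.9
```

```bash
python3 snap.py 3 wrist top
python3 - <<'E'
from workcell import env
from scipy.spatial.transform import Rotation as Ro
print(Ro.from_euler('xyz',env.state()["ee_rot"],degrees=True).as_matrix().round(3))
E
```

```text
{'time_s': np.float64(5.6), 'qpos': array([-2.9810e+01,  1.6140e+01,  1.0263e+02,  1.0000e-02,  6.1190e+01,
       -1.2625e+02]), 'ee_pos': array([ 455.31, -247.58,  150.37]), 'ee_rot': array([-115.38,   89.96,  -18.95]), 'force': array([-0.17,  0.09,  0.11]), 'gripper_width': np.float64(90.98)}
[[ 0.001 -0.994 -0.112]
 [-0.    -0.112  0.994]
 [-1.    -0.001 -0.   ]]
```

View pics/wrist3.png

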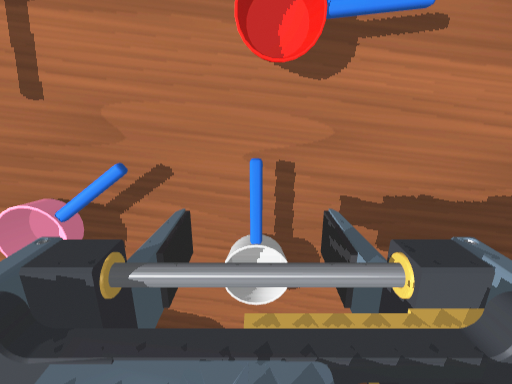

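The handle sits at col 257, vertical and centred between the fingers. Going down and gripping.

>>> send_rows --commands '[[[0.4,0,0,0,0,0],[0.8,0,0,0,0,0],[1.0,0,0,0,0,0]]]'

```text
time_s: 5.98
ee_pos: [454.0, -247.2, 48.2]
ee_rot: [52.5, 89.8, 149.0]
force: [-0.0, 0.4, -0.7]
gripper_width: 91.0
```

>>> send_rows --commands '[[[0.18,0,0,0,0,0],[0.35,0,0,0,0,0],[0.35,0,0,0,0,0],[0.35,0,0,0,0,0]]]'

```text
time_s: 6.48
ee_pos: [455.5, -248.3, 15.6]
ee_rot: [-128.7, 89.9, -32.3]
force: [0.1, 0.8, 0.4]
gripper_width: 91.3
```

>>> send_rows --commands '[[[0,0,0,0,0,0],[0,0,0,0,0,0],[0,0,0,0,0,0],[0,0,0,0,0,0],[0,0,0,0,0,0],[0,0,0,0,0,0],[0,0,0,0,0,0],[0,0,0,0,0,0]]]' --jaw 1 --force 40

```text
time_s: 7.48
ee_pos: [454.9, -248.2, 14.9]
ee_rot: [123.0, 90.0, -140.5]
force: [0.3, -0.9, -0.3]
gripper_width: 13.7
```

>>> send_rows --commands '[[[-0.05,0,0,0,0,0],[-0.1,0,0,0,0,0],[-0.15,0,0,0,0,0],[-0.15,0,0,0,0,0],[-0.15,0,0,0,0,0]]]'

```text
time_s: 8.1
ee_pos: [454.8, -248.2, 30.0]
ee_rot: [108.5, 90.0, -155.0]
force: [0.6, 0.2, -1.7]
gripper_width: 13.9
```

```bash
python3 snap.py 4 side
python3 - <<'E'
import cv2
p=cv2.imread("pics/side4.png"); cv2.imwrite("pics/s4z.png",cv2.resize(p[150:320,200:400],None,fx=3,fy=3,interpolation=cv2.INTER_CUBIC))
E
```

```text
{'time_s': np.float64(8.15), 'qpos': array([-2.9890e+01,  2.4240e+01,  1.1112e+02, -1.0000e-02,  4.4660e+01,
       -1.2635e+02]), 'ee_pos': array([ 454.78, -248.14,   29.87]), 'ee_rot': array([ 68.07,  89.98, 164.53]), 'force': array([-0.25, -0.05, -1.1 ]), 'gripper_width': np.float64(13.78)}
```

View pics/s4z.png

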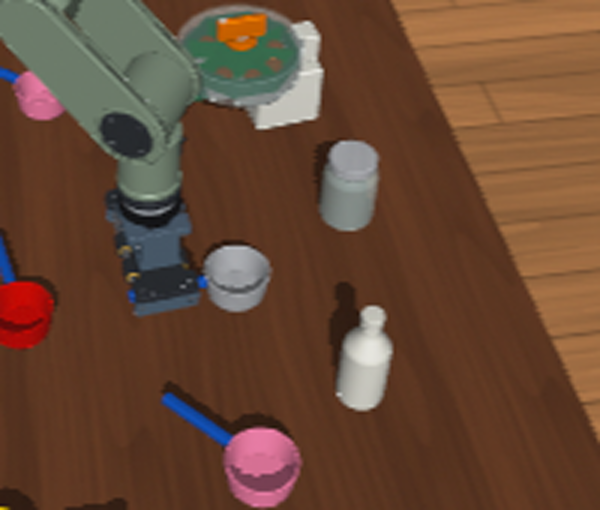

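The bowl is off the counter, level, at (237,275) in the zoom. Carrying it across.

>>> send_rows --commands '[[[0,0.01,0.2,0,0,0],[0,0.03,0.5,0,0,0],[0,0.055,0.875,0,0,0]]]'

```text
time_s: 8.52
ee_pos: [438.9, -160.2, 29.8]
ee_rot: [39.8, 90.0, 136.2]
force: [0.1, -0.6, -1.0]
gripper_width: 13.5
```

>>> send_rows --commands '[[[0,0.03,0.4,0,0,0],[0,0.055,0.875,0,0,0]]]'

```text
time_s: 8.78
ee_pos: [423.3, -73.6, 29.9]
ee_rot: [39.6, 90.0, 136.0]
force: [0.7, 0.3, -1.0]
gripper_width: 13.6
```

>>> send_rows --commands '[[[0,0.03,0.4,0,0,0],[0,0.055,0.875,0,0,0]]]'

```text
time_s: 9.02
ee_pos: [407.7, 12.7, 29.9]
ee_rot: [59.2, 90.0, 155.6]
force: [0.8, -0.4, -1.0]
gripper_width: 13.7
```

>>> send_rows --commands '[[[0,0.03,0.4,0,0,0],[0,0.05,0.7,0,0,0],[0.04,0.055,0.83,0,0,0],[0.07,0.055,0.875,0,0,0],[0.07,0.055,0.875,0,0,0],[0.07,0.055,0.875,0,0,0]]]'

```text
time_s: 9.78
ee_pos: [393.8, 96.4, 22.8]
ee_rot: [133.5, 90.0, -130.1]
force: [-0.8, 0.5, -1.6]
gripper_width: 13.8
```

```bash
python3 snap.py 5 side top
python3 - <<'E'
import cv2
p=cv2.imread("pics/side5.png"); cv2.imwrite("pics/s5z.png",cv2.resize(p[100:240,180:360],None,fx=4,fy=4,interpolation=cv2.INTER_CUBIC))
p=cv2.imread("pics/top5.png"); cv2.imwrite("pics/t5z.png",cv2.resize(p[110:250,150:330],None,fx=4,fy=4,interpolation=cv2.INTER_CUBIC))
E
```

```text
{'time_s': np.float64(9.88), 'qpos': array([ 1.2140e+01,  1.7040e+01,  1.2579e+02, -2.0000e-02,  3.7170e+01,
       -8.4240e+01]), 'ee_pos': array([393.86,  96.46,  22.95]), 'ee_rot': array([-153.69,   89.99,  -57.3 ]), 'force': array([ 0.46,  0.01, -1.19]), 'gripper_width': np.float64(14.21)}
```

View pics/s5z.png

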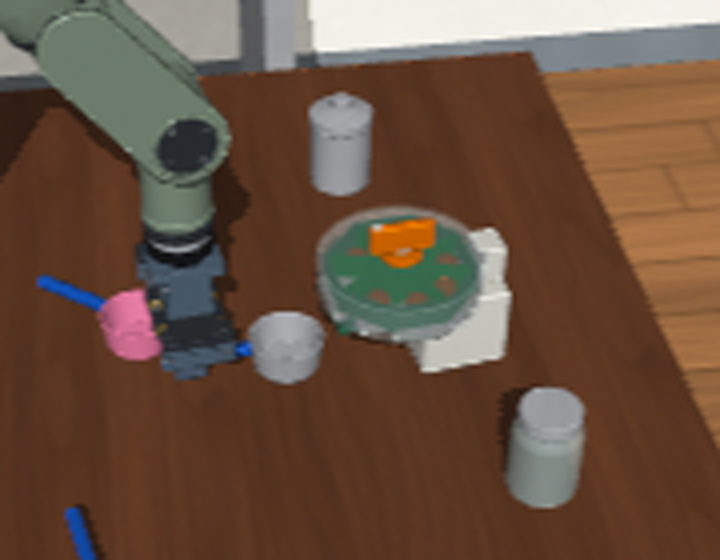

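View pics/t5z.png

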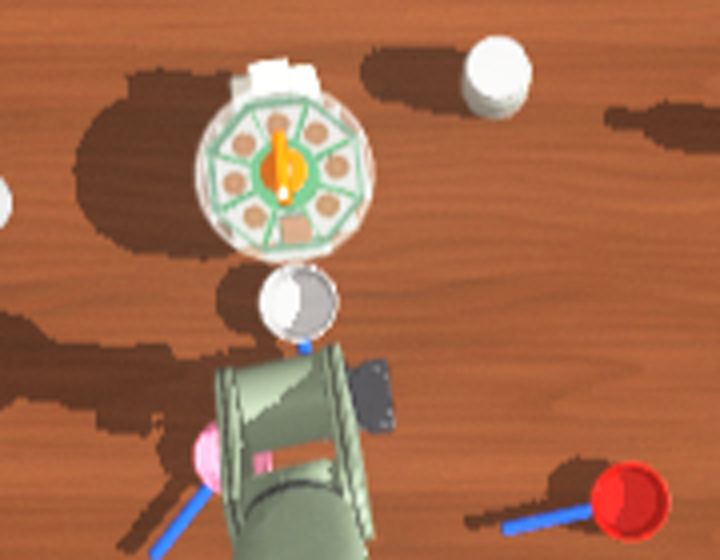

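Run:
```python
from h import *
p,d,m,T=load("top",5)
Z=lambda u,v,z: onplane(m,T,150+(u+.5)/4-.5,110+(v+.5)/4-.5,z)[:2].round(1)
print("bowl",Z(298,302,52),"spoutopening",Z(296,228,98),Z(296,228,66),"drum",Z(285,174,144),"ped back edge mid",Z(276,72,150))
a=Z(280,135,187);b=Z(284,200,187);print("paddle mid",(a+b)/2)
```

```text
bowl [504.8 107.9] spoutopening [579.6 106.2] [583.1 108.6] drum [630.3 113.7] ped back edge mid [734.9 122.1]
paddle mid [630.8 113.2]
```

>>> send_rows --commands '[[[0,-0.15,-0.02,0,0,0],[0,-0.35,-0.04,0,0,0],[0,-0.55,-0.06,0,0,0],[0,-0.7,-0.08,0,0,0],[0,-0.735,-0.083,0,0,0],[0,-0.735,-0.083,0,0,0],[0,-0.735,-0.083,0,0,0]]]'

```text
time_s: 10.75
ee_pos: [466.7, 97.0, 22.8]
ee_rot: [96.3, 89.9, -167.2]
force: [-0.1, 0.4, -2.0]
gripper_width: 13.6
```

```bash
python3 snap.py 6 side top
python3 - <<'E'
import cv2
p=cv2.imread("pics/side6.png"); cv2.imwrite("pics/s6z.png",cv2.resize(p[130:220,210:330],None,fx=6,fy=6,interpolation=cv2.INTER_CUBIC))
p=cv2.imread("pics/top6.png"); cv2.imwrite("pics/t6z.png",cv2.resize(p[120:220,170:290],None,fx=6,fy=6,interpolation=cv2.INTER_CUBIC))
E
```

```text
{'time_s': np.float64(10.85), 'qpos': array([ 1.0360e+01,  2.1980e+01,  1.1686e+02, -1.0000e-02,  4.1200e+01,
       -8.6110e+01]), 'ee_pos': array([466.95,  97.06,  22.93]), 'ee_rot': array([  99.75,   89.97, -163.78]), 'force': array([-0.18,  0.89, -1.27]), 'gripper_width': np.float64(13.47)}
```

View pics/s6z.png

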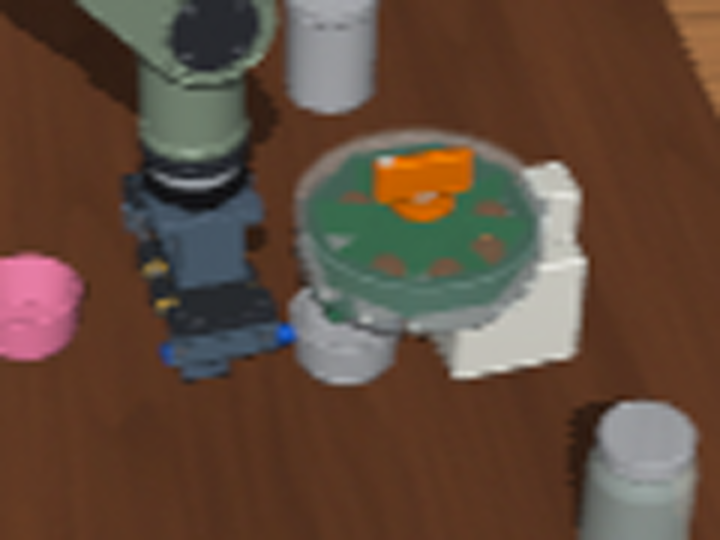

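View pics/t6z.png

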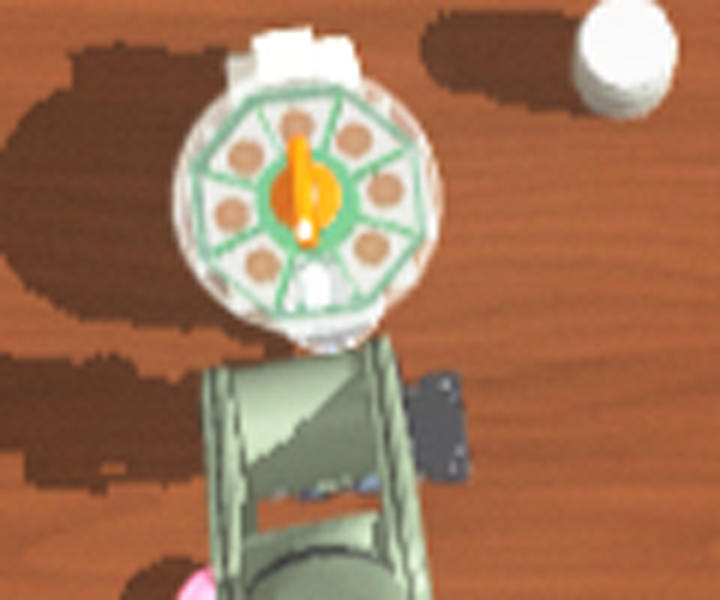

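Run:
```python
from h import *
p,d,m,T=load("side",6)
f=lambda P:((proj(m,T,P)-[210,130]+.5)*6-.5).round(0)
print("side: drum",f((633,117,144)),f((633,117,98)),"spout",f((579,110,66)),"bowl foot",f((579,110,8)),"rim",f((579,110,52)))
p,d,m,T=load("top",6)
f=lambda P:((proj(m,T,P)-[170,120]+.5)*6-.5).round(0)
print("top: drum",f((633,117,144)),"rim c",f((579,110,52)),"rim low",f((537,110,52)),"knob",f((633,117,187)))
```

```text
side: drum [421. 204.] [418. 253.] spout [347. 299.] bowl foot [345. 357.] rim [346. 313.]
top: drum [303. 197.] rim c [324. 290.] rim low [324. 348.] knob [298. 188.]
```

The bowl is centred under the spout: in the side zoom it measures 345.5 against 346 predicted, and the top view agrees. Lowering and releasing.

>>> send_rows --commands '[[[0.03,0,0,0,0,0],[0.06,0,0,0,0,0],[0.08,0,0,0,0,0],[0.085,0,0,0,0,0],[0.085,0,0,0,0,0]]]'

```text
time_s: 11.48
ee_pos: [467.3, 97.1, 14.7]
ee_rot: [101.5, 90.0, -162.0]
force: [-3.5, -0.0, 4.2]
gripper_width: 13.5
```

>>> send_rows --commands '[[[0,0,0,0,0,0],[0,0,0,0,0,0],[0,0,0,0,0,0],[0,0,0,0,0,0]]]' --jaw 0

```text
time_s: 11.98
ee_pos: [467.7, 97.1, 14.4]
ee_rot: [-144.4, 90.0, -47.9]
force: [1.1, -0.7, 0.2]
gripper_width: 45.4
```

>>> send_rows --commands '[[[-0.2,0,0,0,0,0],[-0.6,0,0,0,0,0],[-1.0,0,0,0,0,0]]]'

```text
time_s: 12.35
ee_pos: [467.4, 97.0, 115.3]
ee_rot: [100.4, 90.0, -163.1]
force: [0.6, 1.2, 0.1]
gripper_width: 45.7
```

>>> send_rows --commands '[[[-0.5,0,0,0,0,0],[-1.0,0,0,0,0,0],[-1.0,0,0,0,0,0]]]'

```text
time_s: 12.72
ee_pos: [470.0, 97.5, 218.4]
ee_rot: [-86.9, 89.5, 9.5]
force: [0.2, 0.3, -0.8]
gripper_width: 45.6
```

>>> send_rows --commands '[[[-0.08,-0.42,0,0,0,0],[-0.08,-0.833,0.006,0,0,0]]]'

```text
time_s: 12.98
ee_pos: [550.9, 107.1, 222.1]
ee_rot: [126.1, 90.0, -137.4]
force: [-0.0, -0.2, 0.2]
gripper_width: 45.6
```

>>> send_rows --commands '[[[0,-0.4,0,0,0,0],[0,-0.7,0,0,0,0],[0,-0.833,0.006,0,0,0],[0,-0.833,0.006,0,0,0],[0,-0.833,0.006,0,0,0],[0,-0.833,0.006,0,0,0]]]'

```text
time_s: 13.72
ee_pos: [632.1, 117.0, 222.8]
ee_rot: [156.8, 90.0, -106.7]
force: [0.4, 0.7, 0.5]
gripper_width: 45.5
```

```bash
python3 snap.py 7 wrist side top
python3 - <<'E'
import cv2
p=cv2.imread("pics/side7.png"); cv2.imwrite("pics/s7z.png",cv2.resize(p[110:220,200:330],None,fx=5,fy=5,interpolation=cv2.INTER_CUBIC))
E
```

```text
{'time_s': np.float64(13.88), 'qpos': array([  9.46,  24.27,  79.14,  -0.  ,  76.56, -87.01]), 'ee_pos': array([632.59, 117.05, 222.89]), 'ee_rot': array([-93.88,  89.97,   2.59]), 'force': array([-0.09,  0.33,  0.68]), 'gripper_width': np.float64(45.58)}
```

View pics/wrist7.png

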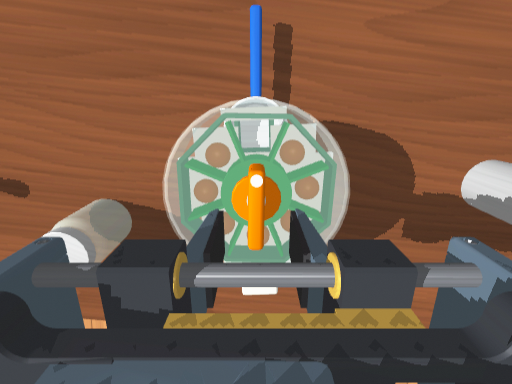

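View pics/s7z.png

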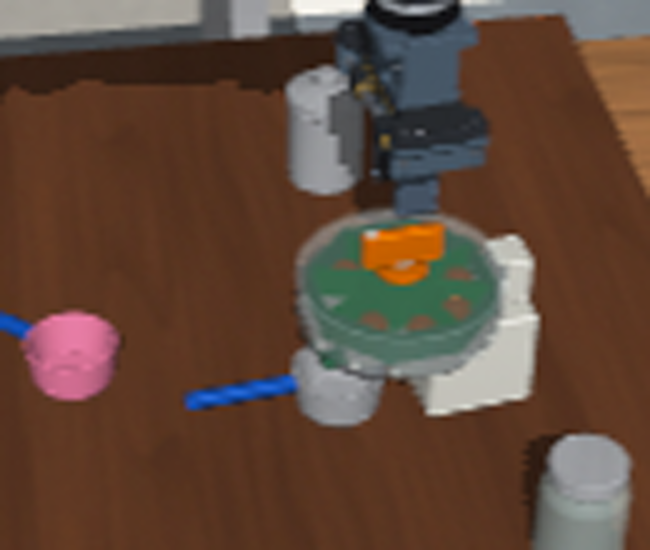

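The paddle is aligned with the tool at col 257, rows 165–250, and the bowl shows through the spout hole at (257,133). I'll refine the knob axis.

Run:
```python
from h import *
p,d,m,T=load("wrist",7)
hsv=cv2.cvtColor(p,cv2.COLOR_RGB2HSV)
mk=cv2.inRange(hsv,(8,180,120),(28,255,255)); 
for y in (163,164,165,166,167,170,175,235,240,245,247,249,251):
    xs=np.nonzero(mk[y,230:285])[0]+230; print(y,(xs.min(),xs.max(),len(xs)) if len(xs) else None)
a=onplane(m,T,256.5,165,187);b=onplane(m,T,256.5,249,187);print(a,b)
print("dot",onplane(m,T,256.5,181,187),"spout",onplane(m,T,257,133,98),"hub",onplane(m,T,256,200,150))
g=cv2.inRange(hsv,(0,0,100),(179,70,255))
# bowl handle + rim
mk=cv2.inRange(hsv,(100,120,60),(130,255,255)); mk[100:]=0
ys,xs=np.nonzero(mk);P=np.array([onplane(m,T,x,y,41)[:2] for x,y in zip(xs,ys)]).astype(np.float32);r=cv2.minAreaRect(P);print("handle",r, P[:,0].min())
```

```text
163 None
164 (np.int64(251), np.int64(260), 10)
165 (np.int64(250), np.int64(262), 13)
166 (np.int64(250), np.int64(262), 13)
167 (np.int64(249), np.int64(263), 15)
170 (np.int64(249), np.int64(264), 16)
175 (np.int64(248), np.int64(264), 10)
235 (np.int64(248), np.int64(263), 16)
240 (np.int64(248), np.int64(263), 16)
245 (np.int64(248), np.int64(262), 15)
247 (np.int64(249), np.int64(262), 14)
249 (np.int64(252), np.int64(258), 7)
251 None
[592.51198315 113.1135437  187.        ] [666.56799027 121.50890137 187.        ]
dot [605.51818695 114.58799171 187.        ] spout [576.28915433 111.85398666  98.        ] hub [634.75539216 117.42939645 150.        ]
handle ((488.2308349609375, 100.37348937988281), (97.94591522216797, 13.562314987182617), 6.056464195251465) 439.28644
```

>>> send_rows --commands '[[[0.3,0,0,0,0,0],[0.55,0,0,0,0,0],[0.68,0,0,0,0,0],[0.68,0,0,0,0,0],[0.68,0,0,0,0,0]]]'

```text
time_s: 14.5
ee_pos: [633.5, 117.1, 155.1]
ee_rot: [-90.4, 89.9, 6.1]
force: [0.1, 0.2, 0.0]
gripper_width: 45.9
```

>>> send_rows --commands '[[[0,0,0,0,0,0],[0,0,0,0,0,0],[0,0,0,0,0,0],[0,0,0,0,0,0],[0,0,0,0,0,0],[0,0,0,0,0,0]]]' --jaw 1 --force 50

```text
time_s: 15.25
ee_pos: [633.1, 116.5, 154.5]
ee_rot: [-171.2, 89.9, -74.8]
force: [0.3, -3.1, 0.7]
gripper_width: 14.1
```

```bash
python3 snap.py 8 side
python3 - <<'E'
import cv2
p=cv2.imread("pics/side8.png"); cv2.imwrite("pics/s8z.png",cv2.resize(p[110:220,200:330],None,fx=5,fy=5,interpolation=cv2.INTER_CUBIC))
E
```

```text
{'time_s': np.float64(15.3), 'qpos': array([ 9.430e+00,  2.671e+01,  8.516e+01, -6.000e-02,  6.812e+01,
       -8.700e+01]), 'ee_pos': array([633.15, 116.54, 154.54]), 'ee_rot': array([-169.47,   89.95,  -73.02]), 'force': array([ 0.94, -3.34,  0.87]), 'gripper_width': np.float64(13.94)}
```

View pics/s8z.png

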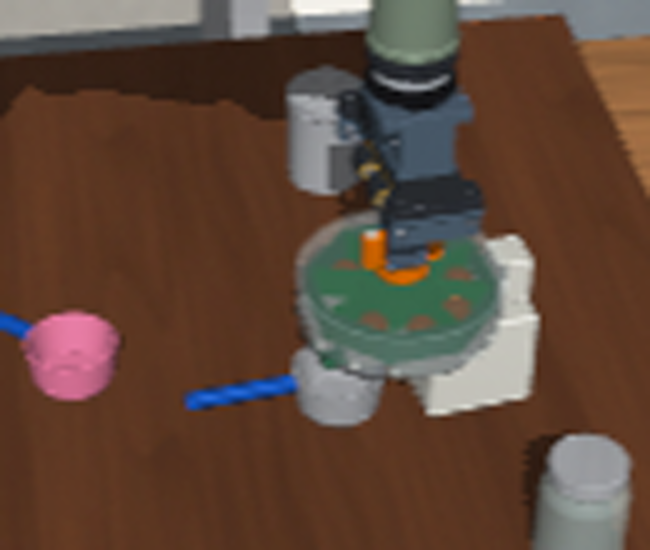

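The paddle is gripped (14 mm opening). First click: 45° clockwise.

>>> send_rows --commands '[[[0,0,0,0.0156,0,0],[0,0,0,0.0312,0,0],[0,0,0,0.0469,0,0],[0,0,0,0.0625,0,0],[0,0,0,0.0781,0,0],[0,0,0,0.0937,0,0],[0,0,0,0.1094,0,0],[0,0,0,0.125,0,0],[0,0,0,0.125,0,0],[0,0,0,0.125,0,0],[0,0,0,0.125,0,0]]]'

```text
time_s: 16.68
ee_pos: [633.1, 116.4, 154.5]
ee_rot: [-137.7, 89.9, -86.1]
force: [-0.1, -5.1, 1.7]
gripper_width: 13.7
```

```bash
python3 snap.py 9 side top
python3 - <<'E'
import cv2,numpy as np
p=cv2.imread("pics/side9.png"); cv2.imwrite("pics/s9z.png",cv2.resize(p[110:220,200:330],None,fx=5,fy=5,interpolation=cv2.INTER_CUBIC))
p=cv2.imread("pics/top9.png"); cv2.imwrite("pics/t9z.png",cv2.resize(p[120:220,170:290],None,fx=5,fy=5,interpolation=cv2.INTER_CUBIC))
E
```

```text
{'time_s': np.float64(16.77), 'qpos': array([ 9.430e+00,  2.671e+01,  8.516e+01, -7.000e-02,  6.813e+01,
       -4.208e+01]), 'ee_pos': array([633.06, 116.35, 154.55]), 'ee_rot': array([-136.67,   89.93,  -85.14]), 'force': array([ 0.54, -5.6 ,  0.86]), 'gripper_width': np.float64(14.03)}
```

View pics/s9z.png

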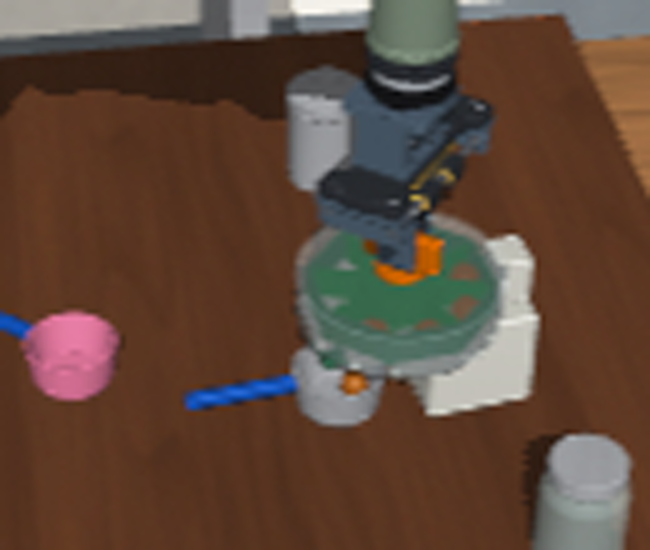

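View pics/t9z.png

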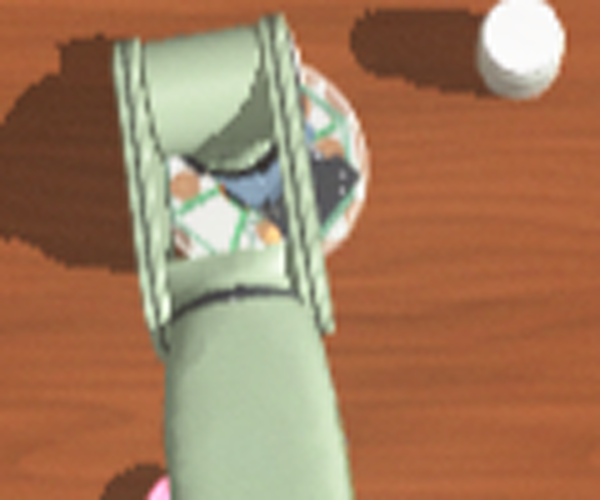

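```bash
cat > tr.py <<'E'
import sys
from h import *
p,d,m,T=load("side",sys.argv[1])
hsv=cv2.cvtColor(p,cv2.COLOR_RGB2HSV)
mk=cv2.inRange(hsv,(5,130,90),(18,255,255)); x0,y0=255,177; 
k=np.zeros_like(mk);k[178:200,255:285]=mk[178:200,255:285]
n,l,st,c=cv2.connectedComponentsWithStats(k)
for i in range(1,n):
    if st[i,4]>3: print(st[i],onplane(m,T,*c[i],18).round(1))
E
python3 tr.py 9
```

```text
[268 185   5   4  16] [594.  114.9  18. ]
[271 186  14  14  97] [615.9  56.8  18. ]
[261 196   3   4   8] [545.7  46.7  18. ]
```

Treat 1 is in the bowl, at about (594,115). The other blobs are wood. Second click.

>>> send_rows --commands '[[[0,0,0,0.0156,0,0],[0,0,0,0.0312,0,0],[0,0,0,0.0469,0,0],[0,0,0,0.0625,0,0],[0,0,0,0.0781,0,0],[0,0,0,0.0937,0,0],[0,0,0,0.1094,0,0],[0,0,0,0.125,0,0],[0,0,0,0.125,0,0],[0,0,0,0.125,0,0],[0,0,0,0.125,0,0]]]'

```text
time_s: 18.15
ee_pos: [632.9, 116.3, 154.5]
ee_rot: [-107.8, 89.9, -101.2]
force: [0.2, -4.7, 1.9]
gripper_width: 13.9
```

```bash
python3 snap.py 10 side
python3 - <<'E'
import cv2,numpy as np
p=cv2.imread("pics/side10.png"); cv2.imwrite("pics/s10z.png",cv2.resize(p[110:220,200:330],None,fx=5,fy=5,interpolation=cv2.INTER_CUBIC))
E
```

```text
{'time_s': np.float64(18.2), 'qpos': array([ 9.430e+00,  2.671e+01,  8.517e+01, -8.000e-02,  6.816e+01,
        2.930e+00]), 'ee_pos': array([632.88, 116.27, 154.55]), 'ee_rot': array([-108.66,   89.92, -102.13]), 'force': array([-0.03, -4.65,  1.46]), 'gripper_width': np.float64(13.72)}
```

View pics/s10z.png

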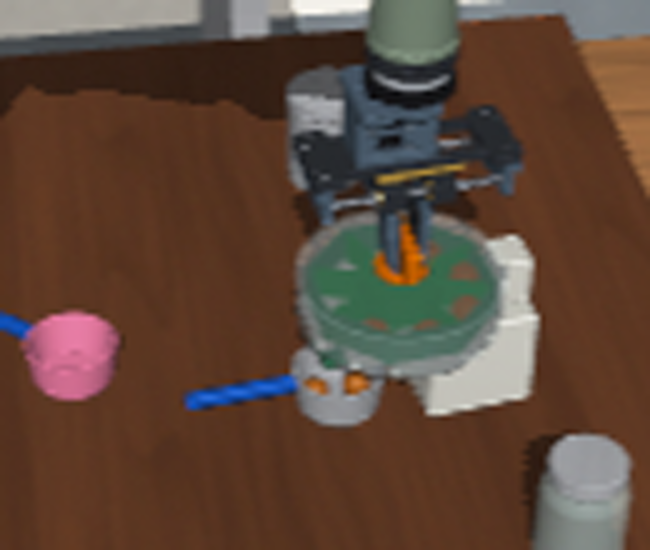

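Two treats are in the bowl, at (316,384) and (355,383) in the zoom. Third click.

>>> send_rows --commands '[[[0,0,0,0.0156,0,0],[0,0,0,0.0312,0,0],[0,0,0,0.0469,0,0],[0,0,0,0.0625,0,0],[0,0,0,0.0781,0,0],[0,0,0,0.0937,0,0],[0,0,0,0.1094,0,0],[0,0,0,0.125,0,0],[0,0,0,0.125,0,0],[0,0,0,0.125,0,0],[0,0,0,0.125,0,0]]]'

```text
time_s: 19.58
ee_pos: [632.7, 116.3, 154.5]
ee_rot: [-81.0, 89.9, -119.5]
force: [-1.6, -5.3, 2.0]
gripper_width: 14.1
```

```bash
python3 snap.py 11 side
python3 - <<'E'
import cv2,numpy as np
p=cv2.imread("pics/side11.png"); cv2.imwrite("pics/s11z.png",cv2.resize(p[110:220,200:330],None,fx=5,fy=5,interpolation=cv2.INTER_CUBIC))
E
```

```text
{'time_s': np.float64(19.62), 'qpos': array([ 9.430e+00,  2.671e+01,  8.517e+01, -7.000e-02,  6.817e+01,
        4.792e+01]), 'ee_pos': array([632.71, 116.32, 154.5 ]), 'ee_rot': array([ -82.23,   89.91, -120.7 ]), 'force': array([-0.44, -5.87,  2.15]), 'gripper_width': np.float64(13.88)}
```

View pics/s11z.png

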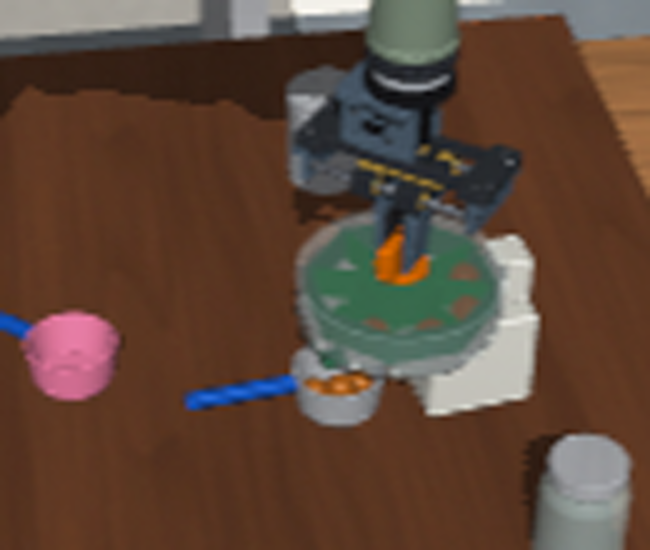

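Three treats are in the bowl. Releasing (half open), rising straight up, then backing towards the base.

>>> send_rows --commands '[[[0,0,0,0,0,0],[0,0,0,0,0,0],[0,0,0,0,0,0],[0,0,0,0,0,0],[0,0,0,0,0,0]]]' --jaw 0

```text
time_s: 20.25
ee_pos: [633.0, 117.3, 154.4]
ee_rot: [141.0, 90.0, 102.5]
force: [0.0, -0.4, -0.1]
gripper_width: 45.5
```

>>> send_rows --commands '[[[-0.15,0,0,0,0,0],[-0.4,0,0,0,0,0],[-0.8,0,0,0,0,0],[-1.0,0,0,0,0,0],[-1.0,0,0,0,0,0]]]'

```text
time_s: 20.88
ee_pos: [634.1, 117.3, 257.4]
ee_rot: [47.9, 89.7, 9.4]
force: [-0.1, -0.1, -0.3]
gripper_width: 45.6
```

```bash
python3 snap.py 12 wrist
python3 - <<'E'
from workcell import env
from scipy.spatial.transform import Rotation as Ro
import numpy as np
R=Ro.from_euler('xyz',env.state()["ee_rot"],degrees=True).as_matrix();print(R.round(3)); print("world(-150,-50,20) in tool",R.T@np.array([-150,-50,20]))
E
```

```text
{'time_s': np.float64(20.92), 'qpos': array([ 9.46, 23.47, 75.79, -0.  , 80.62, 47.99]), 'ee_pos': array([633.25, 117.11, 255.45]), 'ee_rot': array([47.31, 89.89,  8.77]), 'force': array([-0.5 , -0.34,  0.09]), 'gripper_width': np.float64(46.01)}
[[ 0.002  0.623  0.782]
 [ 0.     0.782 -0.623]
 [-1.     0.001  0.001]]
world(-150,-50,20) in tool [ -20.30860617 -132.53333968  -86.15378337]
```

View pics/wrist12.png

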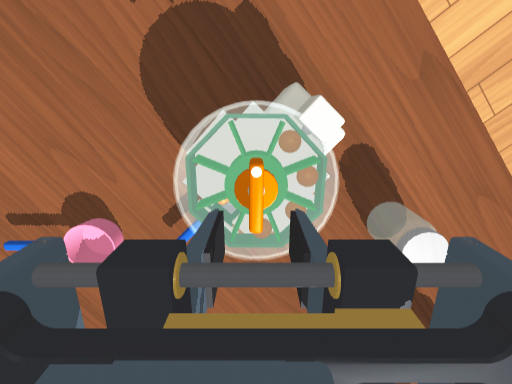

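The paddle is still aligned with the tool (vertical at col 257), so the knob stayed at the third click. Backing off.

>>> send_rows --commands '[[[-0.1,-0.4,-0.25,0,0,0],[-0.1,-0.8,-0.5,0,0,0]]]'

```text
time_s: 21.18
ee_pos: [542.8, 85.3, 263.3]
ee_rot: [-128.6, 89.9, -167.1]
force: [0.7, 0.5, 0.1]
gripper_width: 45.6
```

>>> send_rows --commands '[[[0,-0.4,-0.25,0,0,0],[0,-0.8,-0.5,0,0,0]]]'

```text
time_s: 21.42
ee_pos: [452.9, 53.7, 263.1]
ee_rot: [-132.0, 89.8, -170.6]
force: [0.4, -0.3, -0.4]
gripper_width: 45.6
```

>>> send_rows --commands '[[[0,-0.3,0.4,0,0,0],[0,-0.5,0.8,0,0,0],[0,-0.5,0.8,0,0,0],[0,-0.5,0.8,0,0,0]]]'

```text
time_s: 21.92
ee_pos: [485.8, -34.4, 263.5]
ee_rot: [-157.8, 89.9, 163.6]
force: [0.4, 0.8, 0.5]
gripper_width: 45.3
```

```bash
python3 snap.py 13 wrist top side
python3 - <<'E'
import cv2,numpy as np
p=cv2.imread("pics/side13.png"); cv2.imwrite("pics/s13z.png",cv2.resize(p[110:220,200:330],None,fx=5,fy=5,interpolation=cv2.INTER_CUBIC))
p=cv2.imread("pics/top13.png"); cv2.imwrite("pics/t13z.png",cv2.resize(p[110:220,115:365],None,fx=3.1,fy=3.1,interpolation=cv2.INTER_CUBIC))
E
```

```text
{'time_s': np.float64(22.08), 'qpos': array([-5.340e+00,  8.650e+00,  9.539e+01,  1.000e-02,  7.601e+01,
        3.312e+01]), 'ee_pos': array([486.07, -33.84, 264.1 ]), 'ee_rot': array([-157.1 ,   89.95,  164.44]), 'force': array([ 0.13, -0.16, -0.11]), 'gripper_width': np.float64(45.55)}
```

View pics/s13z.png

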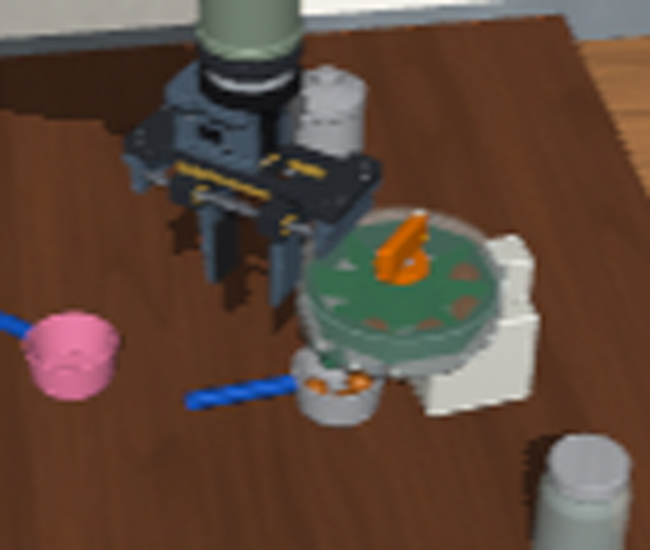

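View pics/t13z.png

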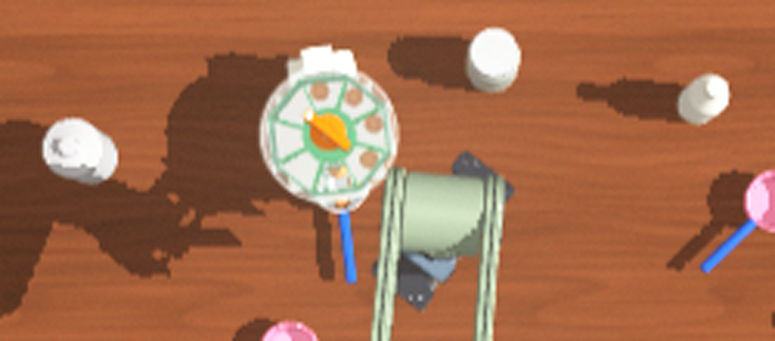

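View pics/wrist13.png

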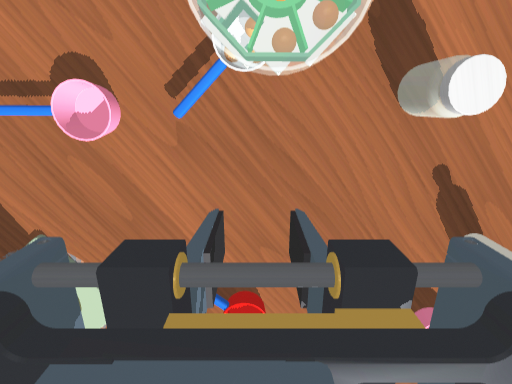

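```bash
python3 -c "
from workcell import env
print(env.job_done())"
```

```text
the job is handed in; nothing more can be done
None
```

I stood the steel bowl under the spout and turned the knob three clicks clockwise. I handed the job in at about 22 s of the 67 s allowed.

- **Bowl:** I gripped it by the handle and set it down at about (579.5, 110). I measured the spout at about (579, 110), so it is centred to within a couple of millimetres.
- **Knob:** I turned it 45° at a time, looking after each click. After release the paddle still lined up with the gripper at 135°, and the white dot points where the third click should put it.
- **Treats:** The count in the bowl went one, two, three. In the last pictures four treats remain in the drum and I saw none on the counter. The last side view clearly shows only two treats in the bowl because the spout hides part of it. The third rests on the view after the third click, the top view and the drum count.
- **Bystanders:** The bottle, jar and canister show no visible movement.
- **Forces:** The wrist force readings I saw stayed below 7 N.
- **Camera disagreement:** The top camera placed the drum about 3 mm off from the wrist camera. I set the bowl between the two, and the side view agreed with where it ended up.

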